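# Find the high side of a printing roller

## Task

Check the wooden printing roller for runout where it lies in the V-blocks: press the sprung dial gauge's carriage down to its bottom stop so that the plunger rides on the roller, then turn the roller by its cross handle first to its lowest reading, and after that to its highest. Leave the roller resting in the V-blocks with the highest reading on the gauge, gauge still fully down, and do not disturb the bottle, block and cup around it.

Things in the scene. Friction and masses are not known exactly. Their poses are not given: they have to be found in the camera images.
- fixture: Fixed grey base plate with two steel V-blocks (at y = -70 and +70 mm, 20 mm thick, 64 wide, 81 high) and a column (22 mm across, 212 high, at y = -125). Origin: at table height, straight below the plunger and the roller's middle. y axis: level, along the roller towards its cross handle; x: level, square to the roller; z up. A seated roller's axis is 75 mm above the table.
- roller_mid (a point): Middle of the loose printing roller (0.7 kg) on its shaft's axis; y axis along the shaft to the handle. Steel shaft 18 mm across, 200 long, lies in the V-blocks; wooden barrel 52 mm across, 110 long sits 5 mm off-centre on it, in a hidden direction that this pose and the handle do not tell. Barrel, shaft and handle turn as one; friction keeps the roller where it is left.
- handle_hub (a point): Centre of the roller's wooden cross handle, 115 mm towards +y from roller_mid, outboard of V-block and base, 75 mm above the table. Four spokes 12 mm thick along this point's +x, -x, +z, -z reach 56 mm from the axis. y: shaft axis. Closed fingertips can push a spoke round either way with 1 to 5 N, under 90 degrees a push, then the next spoke. Upward pushes lift the roller.
- pad_top (a point): Middle of the top of the black round press pad (36 mm across) on the gauge carriage, the highest thing on the fixture: 270 mm above the table with the carriage fully up, 230 mm fully down; at x = 0, y = -70 mm in the fixture's frame.
- carriage (a joint): How far the gauge carriage has slid down its column, m: 0 fully up, 0.040 on its bottom stop. It stays where it is left (6 N of friction; the plunger's spring cannot lift it). It carries the dial gauge, a round face 68 mm across above the roller's middle, tilted up and towards the fixture's +x.
- plunger (a joint): Gauge reading, m: how far its sprung plunger (12 mm ball tip, 1 to 3 N) is pushed in, 0 (free) to 0.020. Needle: at the dial's top at 0, clockwise 14.3 degrees per mm; long mark every 5 mm. Carriage on its stop and roller seated: 0.009 + 0.005 cos A - 0.0004 sin^2 A (A: angle of the high side from the top), so 0.004 low side up, 0.014 high side up.
- paint_bottle: Bystander: green paint bottle, 52 mm across, 150 mm high, loose. Origin under its centre.
- print_block: Bystander: plain wooden printing block 110 x 75 x 30 mm, loose, lying flat. Origin under its centre.
- water_cup: Bystander: empty clear plastic cup 76 mm across, 100 mm high, loose. Origin under its centre.
Not all that is in view belongs to the job. Of the things that look like the part that bears roller_mid, the largest one is meant.

How it is judged:
By the outcome, as a careful person would: the job done as asked, in the order asked, and still so for the second after the job is handed in, with the robot touching nothing.
It also fails if it takes over 72 s, if anything falls off the work surface, if the arm or the gripper's body presses on something with over 40 N, if the wrist force passes 120 N, or if a joint passes its speed limit or range.

## Robot

A 6-joint arm with a two-finger parallel gripper is mounted at the origin on the work surface. World frame = base frame: x ahead of the robot, y to its left, z up, the work surface at z = 0. Lengths are in mm, angles in rad, forces in N, time in s.
With the tool pointing down it reaches from about 350 to 975 mm from the base axis. Payload 7.1 kg.
Tool frame: the origin (TCP) lies at the very end of the fingers, on their centre line; the grasp point (between the pads) lies 19 mm behind it (ctrl.pinch_z is the z of the grasp point in the tool frame, in mm); z points along the fingers, y is the direction in which the jaws open and shut (so a half turn about z gives the same grasp; the last joint's range is limited). The gripper opens to 88 mm and grips with 3 to 60 N. Pads are 20 mm wide; open, the fingers measure 115 mm over their backs; the gripper's body (75 mm by 178 mm) begins 61 mm behind the grasp point.
Start: joints at [1.147, 0.423, 1.63, -0, 1.089, -0.019], TCP at [246.114, 574.485, 222.675] pointing down, gripper open.
Joint ranges: [-3, 3], [-0.9, 2.11], [0.09, 2.58], [-1.31, 4.45], [0.11, 2.69], [-2.54, 2.54]. Speed limits (rad/s): [2.39, 2.39, 3.01, 3.14, 3.14, 3.14].

## Interface

Orientations are given as a rotation vector (axis times angle).
In Python, from workcell import get_obs, optics, ctrl gives the robot as it stands.
- The arm moves only by the shell command python3 -m jog 'ROWS'. ROWS is a JSON object of lists of equal length, an entry for each row: "delta_rot": the turn, a rotation vector about the tool's x, y, z in rad, a list of three; "translation": the shift along the tool's x, y, z in mm, a list of three; "hand": the opening, from -1 (shut) to 1 (fully open). In form: {"delta_rot": [[rx, ry, rz], ...], "translation": [[x, y, z], ...], "hand": [hand, ...]}. A call has 1 to 5 rows; each row is the pose to reach, as a shift and turn from the pose commanded when the call began, along the tool's axes at that moment; what a row does not reach only later rows make up. A row lasts 1/10 s, in which the tool goes at most 50 mm and 8.59 degrees, less where a joint would pass 70% of its speed; a pose out of reach is approached as far as the arm can. A call with a gripper value outside its range is refused whole. The fingers move at their own pace and stop on an object; the grip force is fixed at half the most. Time passes only in rows, so rows that repeat a pose let the fingers close. It gives the time, the measured TCP pose, the force and the opening at its end, in the units of the state.
- get_obs(): the state, without advancing time (a new reading comes with each control period).
- optics.get_image(name): name is "scene" or "top" or "wrist"; returns the picture (420x560x3 uint8, red, green, blue); there is no depth.
- optics.calibration(name): a dict with "intrinsics" (3x3 intrinsics, pixels), "cam_to_world" (4x4, takes a point from camera to world coordinates). Camera axes: x right, y up, looking along -z (the intrinsics and any distortion apply to the point x, -y, -z); pixel columns grow to the right and rows downward; lengths in mm; the calibration is good to about 2 mm. The wrist camera is an equidistant fisheye: a pixel r from the principal point sees the ray r / f radians off the axis. A picture is of the moment at which its call begins: read the wrist's pose just before it. calibration takes no time and is no camera call; for the wrist camera it gives the pose at the moment of the call.
- ctrl.close_job(): hands the job in, once; it reports no verdict.
The state is a dict: "t": time; "qpos": joint angles; "qvel": joint speeds; "joint_torque": joint torques, N m; "ee_pos": TCP position; "orientation": TCP orientation; "ft_force": force on the tool from outside, world axes, zero at the start; "moment": the same for the moment, N m; "width": finger opening in mm.
Only numpy, scipy, OpenCV 4.12 (cv2) and the standard library are available. Lean on these libraries where they do the work, as an engineer would, in place of code of your own. Each camera call takes 0.05 s, during which the arm holds its last target. There are 200 camera calls.

## Working session

There is one attempt and no reset: what is moved stays moved. The work goes in short steps, Python scripts to look and compute and a shell command to move; the robot and the scene stay as the last step left them, time stands still between calls to the robot, and variables do not carry over. Pictures are saved under pics/ and viewed, about 8 in all and at most 12, crops included, and the job is handed in when it is done.

```bash
ls; mkdir -p pics; python3 - <<'E'
from workcell import get_obs, optics
import cv2,numpy as np
for n in("scene","top"):
    im=optics.get_image(n); cv2.imwrite(f"pics/{n}0.png",im[:,:,::-1])
    c=optics.calibration(n);print(n,{k:(np.round(v,3).tolist() if not isinstance(v,str) else v) for k,v in c.items()})
o=get_obs();print(o['ee_pos'],o['orientation'],o['t'])
E
```

```text
pics
scene {'intrinsics': [[395.578, 0.0, 278.353], [0.0, 395.578, 201.497], [0.0, 0.0, 1.0]], 'cam_to_world': [[-0.712, -0.595, 0.373, 863.1], [0.702, -0.613, 0.362, 285.41], [0.013, 0.52, 0.854, 920.489], [0.0, 0.0, 0.0, 1.0]]}
top {'intrinsics': [[428.72, 0.0, 280.501], [0.0, 428.72, 202.461], [0.0, 0.0, 1.0]], 'cam_to_world': [[0.002, 0.997, -0.082, 460.406], [-1.0, 0.001, -0.005, -42.624], [-0.004, 0.082, 0.997, 1059.95], [0.0, 0.0, 0.0, 1.0]]}
[245.94460274 574.0178405  221.95751883] [-6.31484626e-01 -3.07718053e+00  2.19990283e-03] 0.1
```

View pics/scene0.png

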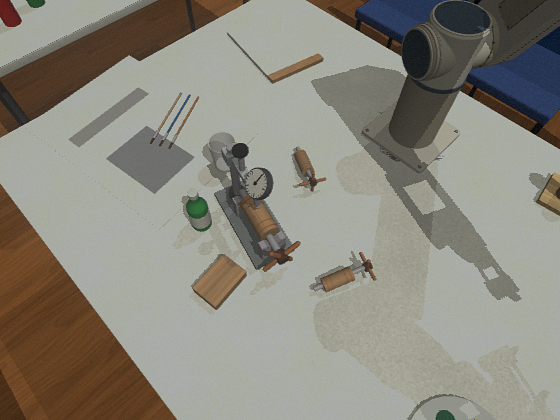

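View pics/top0.png

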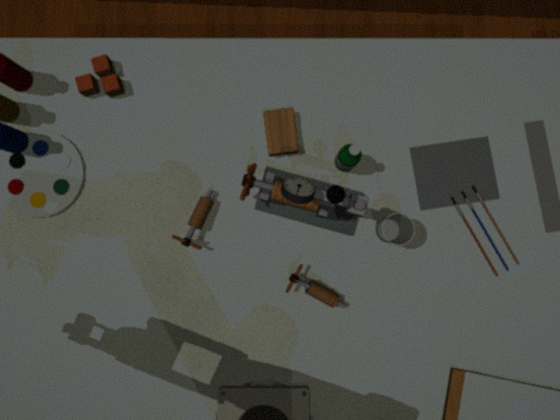

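Rollers in view: one in the V-blocks, scene (260,215) / top (295,193), and two smaller loose decoys at scene (340,278) and (305,165). I choose the one in the V-blocks, which is the largest. I'll check it in a close crop.

```bash
cat > h.py <<'E'
import numpy as np,cv2
from workcell import get_obs, optics
from scipy.spatial.transform import Rotation as R
def ray(n,u,v,z):
    c=optics.calibration(n);K=c['intrinsics'];T=c['cam_to_world']
    d=T[:3,:3]@np.array([(u-K[0,2])/K[0,0],-(v-K[1,2])/K[1,1],-1]);p=T[:3,3]
    return p+d*(z-p[2])/d[2]
def proj(n,P):
    c=optics.calibration(n);K=c['intrinsics'];T=c['cam_to_world']
    q=T[:3,:3].T@(np.asarray(P,float)-T[:3,3]);return np.array([K[0,2]+K[0,0]*q[0]/-q[2],K[1,2]+K[1,1]*q[1]/q[2]])
def crop(n,x,y,w,h,s,name):
    im=optics.get_image(n)[y:y+h,x:x+w,::-1];im=cv2.resize(im,None,fx=s,fy=s,interpolation=cv2.INTER_CUBIC);cv2.imwrite('pics/'+name,im);return im
E
python3 - <<'E'
from h import *
a=crop("scene",170,120,150,160,3.75,"a.png");b=crop("top",235,150,150,100,3.75*1.2,"b.png")
a=cv2.resize(a,(400,427));b=cv2.resize(b,(400,267))
A=cv2.imread('pics/scene0.png')[125:275,180:310];B=cv2.imread('pics/top0.png')[150:250,235:385]
A=cv2.resize(A,None,fx=4,fy=4,interpolation=2)[:, :];B=np.clip(cv2.resize(B,None,fx=4,fy=4,interpolation=2).astype(float)*1.6,0,255).astype('uint8')
cv2.imwrite('pics/A.png',A);cv2.imwrite('pics/B.png',B)
E
```

```text
(no output)
```

View pics/A.png

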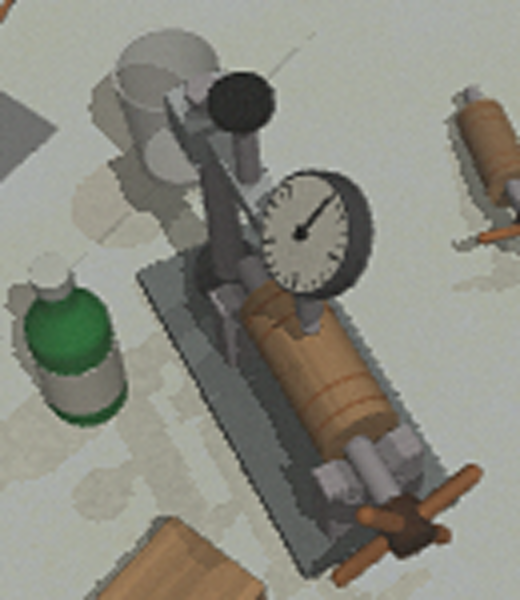

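View pics/B.png

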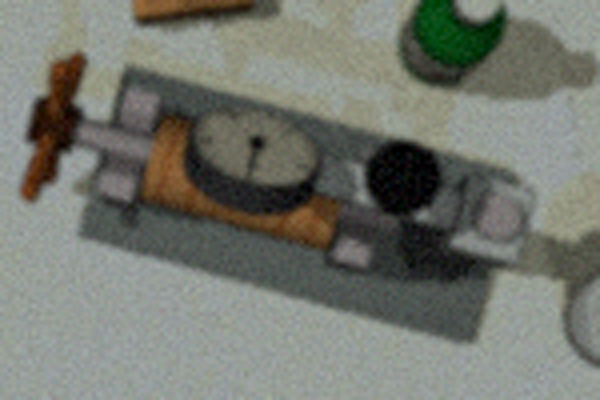

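```bash
python3 - <<'E'
from h import *
from scipy.optimize import least_squares
c=lambda p,o:np.array(p)/4+o
T=np.array([235,150]);S=np.array([180,125])
print(ray('top',*c((403,177),T),270),ray('scene',*c((240,100),S),270))
print(ray('top',*c((55,127),T),75),ray('scene',*c((412,525),S),75))
# fixture x,y,yaw, pad z
def fw(p,P): 
    return np.array([p[0],p[1],0])+R.from_euler('z',p[2]).apply(P)
obs=[('top',c((403,177),T),'pad'),('scene',c((240,100),S),'pad'),('top',c((55,127),T),'hub'),('scene',c((412,525),S),'hub')]
def f(p):
    r=[]
    for n,uv,k in obs:
        P=[0,-70,p[3]] if k=='pad' else [0,115,75]
        r+=list(proj(n,fw(p,P))-uv)
    return r
for y0 in(1.3,1.6,1.9):
    s=least_squares(f,[650,-40,y0,265]);print(s.x,s.cost,np.round(s.fun,1))
p=s.x
for roll in range(0,90,15):
    a=np.radians(roll);out=[]
    for k in range(4):
        t=a+k*np.pi/2;P=fw(p,[56*np.cos(t),115,75+56*np.sin(t)])
        out.append((np.round((proj('scene',P)-S)*4).astype(int).tolist(),np.round((proj('top',P)-T)*4).astype(int).tolist()))
    print(roll,out)
E
```

```text
[ 540.86884176 -141.2055268   270.        ] [ 547.78427379 -135.81357053  270.        ]
[589.55723869  35.51111454  75.        ] [589.7437364  39.6696053  75.       ]
[ 5.60209518e+02 -7.42949044e+01 -2.56597920e-01  2.59932057e+02] 0.954695300300807 [-0.2 -0.3  0.3 -0.  -0.6  0.1 -0.7 -0.9]
[ 5.60209518e+02 -7.42949044e+01 -2.56597920e-01  2.59932057e+02] 0.9546953003008475 [-0.2 -0.3  0.3 -0.  -0.6  0.1 -0.7 -0.9]
[ 5.60209518e+02 -7.42949043e+01 -2.56597915e-01  2.59932057e+02] 0.9546953003008505 [-0.2 -0.3  0.3 -0.  -0.6  0.1 -0.7 -0.9]
0 [([324, 566], [78, 35]), ([411, 480], [44, 114]), ([491, 478], [27, 221]), ([407, 559], [60, 139])]
15 [([326, 555], [75, 33]), ([434, 470], [38, 140]), ([487, 490], [30, 219]), ([386, 569], [66, 116])]
30 [([335, 541], [71, 38]), ([454, 463], [32, 165]), ([478, 503], [35, 212]), ([367, 575], [71, 93])]
45 [([348, 525], [65, 50]), ([471, 461], [28, 187]), ([464, 518], [41, 199]), ([350, 579], [75, 73])]
60 [([367, 509], [59, 67]), ([484, 463], [26, 204]), ([447, 533], [47, 182]), ([336, 579], [77, 55])]
75 [([388, 494], [52, 89]), ([490, 469], [26, 215]), ([428, 546], [53, 162]), ([327, 574], [78, 42])]
```

Spoke tips seen in the scene crop are (480,470), (340,580), (365,515) and (445,535). They fit a roll of about 60° (spokes at 60/150/240/330° from fixture +x toward +z). The fixture sits at (560,-74) with yaw -0.257. I'll travel above the pad with the fingers shut, then turn so that tool y = fixture +x and tool x = fixture +y.

```bash
cat >> h.py <<'E'
FX=np.array([560.2,-74.3,0]);YAW=-0.2566
def where():
    o=get_obs();M=R.from_rotvec(o['orientation']).as_matrix();F=R.from_euler('z',YAW).as_matrix()
    p=F.T@(o['ee_pos']-FX)
    print('t',round(o['t'],2),'fixture xyz',p.round(1),'tool axes in fix x',(F.T@M)[:,0].round(3),'y',(F.T@M)[:,1].round(3),'F',(F.T@o['ft_force']).round(1))
    return p,F.T@M
def go(x,y,z):
    p,M=where();print('shift tool',(M.T@(np.array([x,y,z])-p)).round(1))
    D=np.array([[0,1,0],[1,0,0],[0,0,-1.]]).T;print('turn',R.from_matrix(M.T@D).as_rotvec().round(3))
E
python3 -m jog '{"delta_rot":[[0,0,0],[0,0,0],[0,0,0],[0,0,0],[0,0,0]],"translation":[[-15,-15,-30],[-35,-34,-60],[-70,-68,-85],[-105,-102,-100],[-140,-136,-100]],"hand":[-1,-1,-1,-1,-1]}'
python3 -m jog '{"delta_rot":[[0,0,0],[0,0,0],[0,0,0],[0,0,0],[0,0,0]],"translation":[[-35,-34,0],[-70,-68,0],[-105,-102,0],[-140,-136,0],[-175,-170,0]],"hand":[-1,-1,-1,-1,-1]}'
python3 -m jog '{"delta_rot":[[0,0,0.14],[0,0,0.28],[0,0,0.42],[0,0,0.56],[0,0,0.70]],"translation":[[-35,-34,0],[-70,-68,0],[-105,-102,0],[-140,-136,0],[-175,-170,0]],"hand":[-1,-1,-1,-1,-1]}'
python3 -c "from h import *;go(0,-70,300)"
```

```text
t: 0.7
ee_pos: [320.5, 397.8, 324.7]
orientation: [0.629, 3.076, 0.005]
ft_force: [0.8, -0.2, 0.7]
width: 51.0
t: 1.2
ee_pos: [413.7, 171.3, 322.7]
orientation: [0.631, 3.077, 0.0]
ft_force: [1.2, 0.6, -0.0]
width: 11.4
t: 1.7
ee_pos: [507.7, -54.1, 322.6]
orientation: [1.656, 2.669, 0.0]
ft_force: [0.4, 0.3, -0.5]
width: 0.3
t 1.7 fixture xyz [-55.9   6.2 322.6] tool axes in fix x [-0.657  0.754 -0.   ] y [0.754 0.657 0.   ] F [ 0.3  0.4 -0.5]
shift tool [-94.2  -7.9  22.6]
turn [ 0.    -0.     0.717]
```

```bash
python3 -m jog '{"delta_rot":[[0,0,0.14],[0,0,0.28],[0,0,0.42],[0,0,0.56],[0,0,0.717]],"translation":[[-24,-2,0],[-48,-4,0],[-72,-6,0],[-94,-8,10],[-94,-8,22]],"hand":[-1,-1,-1,-1,-1]}'
python3 - <<'E'
from h import *
go(0,-70,275)
a=crop("scene",190,90,130,150,4,"c.png")
E
```

```text
t: 2.2
ee_pos: [543.5, -141.9, 300.5]
orientation: [2.482, 1.924, 0.001]
ft_force: [-0.0, 0.5, -0.0]
width: 0.4
t 2.2 fixture xyz [  1.  -69.6 300.5] tool axes in fix x [-0.005  1.    -0.001] y [1.    0.005 0.002] F [-0.1  0.4 -0. ]
shift tool [-0.4 -1.  25.5]
turn [0.002 0.001 0.005]
```

View pics/c.png

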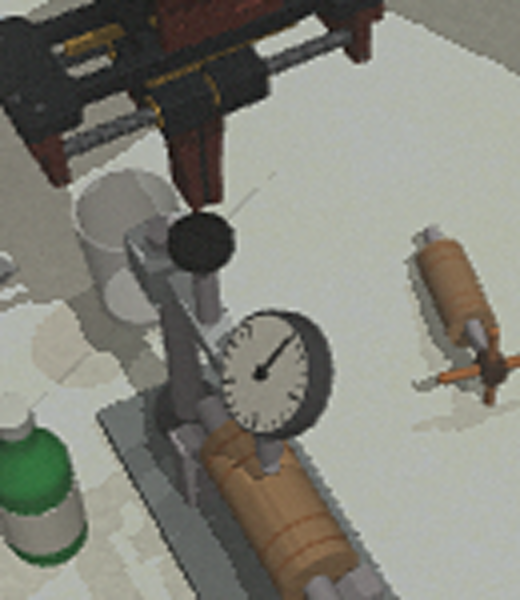

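The shut fingertips (205,205) are right over the pad (201,242). Pressing down now, slowing at the end.

```bash
python3 -m jog '{"delta_rot":[[0,0,0],[0,0,0],[0,0,0],[0,0,0],[0,0,0]],"translation":[[0,-1,10],[0,-1,20],[0,-1,26],[0,-1,30],[0,-1,34]],"hand":[-1,-1,-1,-1,-1]}'
python3 -m jog '{"delta_rot":[[0,0,0],[0,0,0],[0,0,0],[0,0,0],[0,0,0]],"translation":[[0,0,5],[0,0,10],[0,0,15],[0,0,20],[0,0,24]],"hand":[-1,-1,-1,-1,-1]}'
python3 -m jog '{"delta_rot":[[0,0,0],[0,0,0],[0,0,0],[0,0,0],[0,0,0]],"translation":[[0,0,3],[0,0,6],[0,0,8],[0,0,10],[0,0,10]],"hand":[-1,-1,-1,-1,-1]}'
python3 -c "from h import *;where()"
```

```text
t: 2.75
ee_pos: [541.6, -139.1, 266.4]
orientation: [2.474, 1.936, 0.0]
ft_force: [-0.3, 0.7, -0.4]
width: 0.6
t: 3.25
ee_pos: [541.7, -139.2, 242.3]
orientation: [2.475, 1.935, 0.001]
ft_force: [-0.7, 2.7, 5.7]
width: 0.5
t: 3.75
ee_pos: [541.7, -139.3, 232.4]
orientation: [2.475, 1.934, 0.001]
ft_force: [0.6, 1.8, 2.6]
width: 0.3
t 3.75 fixture xyz [ -1.4 -67.6 232.4] tool axes in fix x [-0.013  1.     0.   ] y [1.    0.013 0.   ] F [0.1 1.9 2.6]
```

```bash
python3 -m jog '{"delta_rot":[[0,0,0],[0,0,0],[0,0,0],[0,0,0],[0,0,0]],"translation":[[0,0,1],[0,0,2],[0,0,3],[0,0,4],[0,0,4]],"hand":[-1,-1,-1,-1,-1]}'
```

```text
t: 4.25
ee_pos: [541.8, -139.3, 230.2]
orientation: [2.475, 1.934, 0.001]
ft_force: [-3.9, 3.5, 16.6]
width: 0.6
```

```bash
python3 -m jog '{"delta_rot":[[0,0,0],[0,0,0],[0,0,0]],"translation":[[0,0,1],[0,0,1.5],[0,0,1.5]],"hand":[-1,-1,-1]}'
python3 -m jog '{"delta_rot":[[0,0,0],[0,0,0],[0,0,0],[0,0,0],[0,0,0]],"translation":[[0,0,-10],[0,0,-30],[0,0,-50],[0,0,-70],[0,0,-70]],"hand":[-1,-1,-1,-1,-1]}'
python3 - <<'E'
from h import *
# dial model prediction: pixel of dial for readings, tilt guess 45deg
go(-70,118,300)
im=optics.get_image('scene');cv2.imwrite('pics/full1.png',im[:,:,::-1])
P=FX+R.from_euler('z',YAW).apply([0,0,190]);print(proj('scene',P))
cv2.imwrite('pics/d1.png',cv2.resize(im[155:290,215:315,::-1],None,fx=4.4,fy=4.4,interpolation=2))
E
```

```text
t: 4.55
ee_pos: [541.8, -139.3, 230.1]
orientation: [2.474, 1.934, 0.002]
ft_force: [-8.9, 4.7, 28.1]
width: 0.9
t: 5.05
ee_pos: [542.8, -140.0, 299.2]
orientation: [2.472, 1.932, 0.003]
ft_force: [-0.1, 0.7, 0.6]
width: 0.4
t 5.05 fixture xyz [-2.000e-01 -6.800e+01  2.992e+02] tool axes in fix x [-0.013  1.    -0.001] y [1.    0.013 0.004] F [-0.2  0.7  0.6]
shift tool [186.8 -67.5  -1.2]
turn [0.004 0.001 0.013]
[257.02249214 191.99744376]
```

View pics/d1.png

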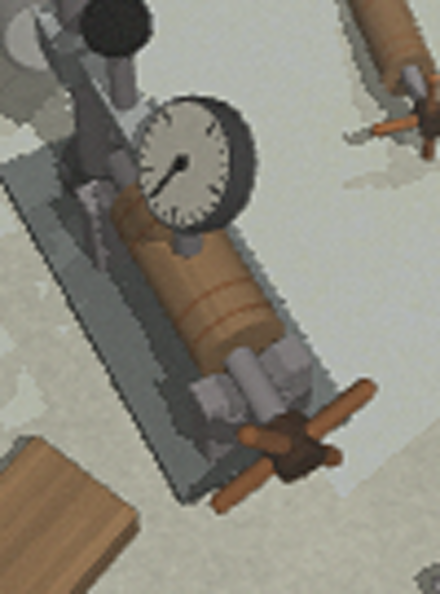

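```bash
cat >> h.py <<'E'
def rect(im,e,cpx,S=6,N=240):
    F=R.from_euler('z',YAW).as_matrix()
    c=optics.calibration('scene');d=F.T@(ray('scene',*cpx,0)-c['cam_to_world'][:3,3]);o=F.T@(c['cam_to_world'][:3,3]-FX)
    C=o-d*o[1]/d[1]
    up=np.array([-np.sin(e),0,np.cos(e)]);ri=np.array([0,1,0])
    cor=[(-34,34),(34,34),(34,-34),(-34,-34)]
    src=np.float32([proj('scene',FX+F@(C+a*ri+b*up)) for a,b in cor])
    k=N/80;dst=np.float32([(N/2+a*k,N/2-b*k) for a,b in cor])
    return cv2.warpPerspective(im,cv2.getPerspectiveTransform(src,dst),(N,N),flags=cv2.INTER_CUBIC),C
def needle(w):
    N=w.shape[0];g=w.astype(float).mean(2);k=N/80;best=[]
    for a in np.arange(0,360,1):
        r=np.arange(6,19,.5)*k;s=np.sin(np.radians(a));c=np.cos(np.radians(a))
        best.append(cv2.remap(g.astype('float32'),np.float32([N/2+r*s]),np.float32([N/2-r*c]),1).mean())
    b=np.array(best);i=b.argmin();sel=(np.arange(i-12,i+13));wt=np.clip(b.mean()-b[sel%360],0,None)**2
    a=(sel*wt).sum()/wt.sum();return a,a/14.3
E
python3 - <<'E'
from h import *
im=cv2.imread('pics/full1.png');im0=cv2.imread('pics/scene0.png')
c1=(185/4.4+215,162/4.4+155);c0=(300/4+180,235/4+125)
row=[[],[]]
for e in(30,45,60):
    for j,(i,c) in enumerate(((im0,c0),(im,c1))):
        w,C=rect(i,np.radians(e),c);row[j].append(w);print(e,j,C.round(),needle(w))
cv2.imwrite('pics/r.png',np.vstack([np.hstack(r) for r in row]))
E
```

```text
30 0 [  4.   0. 225.] (np.float64(358.61204198558244), np.float64(25.077765173816953))
30 1 [ -0.   0. 191.] (np.float64(205.54431882056332), np.float64(14.37372858885058))
45 0 [  4.   0. 225.] (np.float64(348.2969153688069), np.float64(24.356427648168314))
45 1 [ -0.   0. 191.] (np.float64(195.5404316579406), np.float64(13.674156059995845))
60 0 [  4.   0. 225.] (np.float64(338.393626188046), np.float64(23.66388994322))
60 1 [ -0.   0. 191.] (np.float64(185.82330679374752), np.float64(12.994636838723602))
```

View pics/r.png

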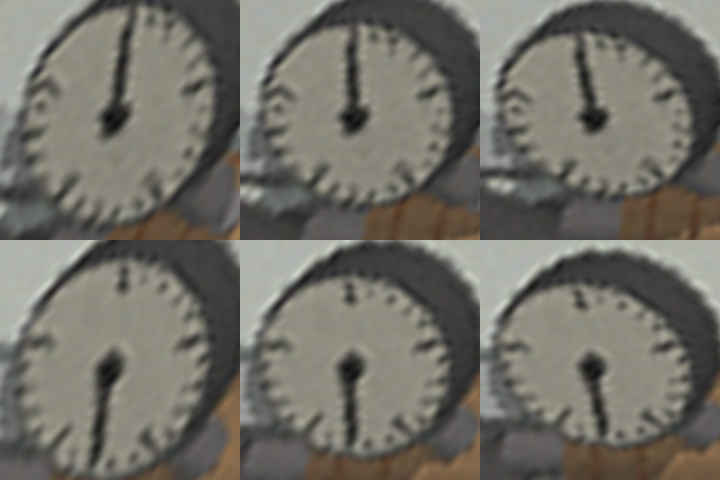

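The tilt is 45°, and the 0 reading checks (needle straight up before pressing). About the true hub the needle is now at about 181°, so the reading is about 12.6 mm and A ≈ ±41°. First push: the 150° spoke toward fixture +x.

```bash
python3 -m jog '{"delta_rot":[[0,0,0.013],[0,0,0.013],[0,0,0.013],[0,0,0.013],[0,0,0.013]],"translation":[[46,-19,0],[93,-37,0],[140,-55,0],[187,-72,0],[187,-72,0]],"hand":[-1,-1,-1,-1,-1]}'
python3 -m jog '{"delta_rot":[[0,0,0],[0,0,0],[0,0,0],[0,0,0],[0,0,0]],"translation":[[0,0,45],[0,0,90],[0,0,135],[0,0,175],[0,0,200]],"hand":[-1,-1,-1,-1,-1]}'
python3 -c "from h import *;where()"
```

```text
t: 5.6
ee_pos: [515.2, 64.0, 295.3]
orientation: [-2.481, -1.924, 0.003]
ft_force: [0.4, -0.7, 0.2]
width: 0.5
t: 6.1
ee_pos: [514.1, 58.4, 92.9]
orientation: [-2.486, -1.917, 0.008]
ft_force: [0.5, -0.0, -0.9]
width: 0.4
t 6.1 fixture xyz [-78.3 116.7  92.9] tool axes in fix x [ 0.001  1.    -0.002] y [ 1.    -0.001 -0.005] F [ 0.5  0.1 -0.9]
```

```bash
python3 -m jog '{"delta_rot":[[0,0,0],[0,0,0],[0,0,0],[0,0,0],[0,0,0]],"translation":[[0,7,-6],[0,14,-6],[0,21,-6],[0,28,-6],[0,35,-6]],"hand":[-1,-1,-1,-1,-1]}'
python3 -c "from h import *;where()"
python3 -m jog '{"delta_rot":[[0,0,0],[0,0,0],[0,0,0],[0,0,0],[0,0,0]],"translation":[[0,7,0],[0,14,0],[0,21,0],[0,28,0],[0,33,0]],"hand":[-1,-1,-1,-1,-1]}'
python3 -c "from h import *;where()"
python3 -m jog '{"delta_rot":[[0,0,0],[0,0,0],[0,0,0],[0,0,0],[0,0,0]],"translation":[[0,-3,-3],[0,-6,-50],[0,-30,-100],[0,-70,-140],[0,-70,-140]],"hand":[-1,-1,-1,-1,-1]}'
cat >> h.py <<'E'
def look(name):
    im=optics.get_image('scene')[:,:,::-1].copy();cv2.imwrite(f'pics/f{name}.png',im)
    c=np.array([185/4.4+215,162/4.4+155])
    for _ in range(4):
        w,C=rect(im,np.pi/4,c);g=cv2.GaussianBlur(w,(0,0),5).mean(2)[80:160,80:160]
        y,x=np.unravel_index(g.argmin(),g.shape);break
    F=R.from_euler('z',YAW).as_matrix()
    m=np.clip(g.mean()*0.6-g,0,None) if 0 else None
    # hub offset in rectified image is fixed with the carriage down
    HX,HY=110,128
    M=np.float32([[1,0,120-HX],[0,1,120-HY]]);w2=cv2.warpAffine(w,M,(240,240))
    print(name,'min blur at',x+80,y+80,'needle deg,mm',needle(w2));return im,w2
E
python3 - <<'E'
from h import *
where()
im,w=look('2')
i1=cv2.imread('pics/full1.png');w1,_=rect(i1,np.pi/4,(185/4.4+215,162/4.4+155));print('ref',needle(cv2.warpAffine(w1,np.float32([[1,0,10],[0,1,-8]]),(240,240))))
cv2.imwrite('pics/v2.png',np.hstack([cv2.resize(im[120:290,200:320],(339,480),interpolation=2),cv2.resize(w,(400,480))]))
E
```

```text
t: 6.6
ee_pos: [545.6, 52.5, 103.8]
orientation: [-2.482, -1.909, 0.011]
ft_force: [-29.1, 25.2, 24.0]
width: 0.3
t 6.6 fixture xyz [-46.3 118.9 103.8] tool axes in fix x [0.003 1.    0.001] y [ 1.    -0.003 -0.012] F [-34.6  17.   24. ]
t: 7.1
ee_pos: [584.4, 41.8, 104.0]
orientation: [2.487, 1.917, 0.003]
ft_force: [-0.9, 0.1, -0.2]
width: 0.5
t 7.1 fixture xyz [ -6.1 118.4 104. ] tool axes in fix x [0.001 1.    0.001] y [ 1.    -0.001  0.003] F [-0.9 -0.1 -0.2]
t: 7.6
ee_pos: [514.1, 60.2, 246.8]
orientation: [2.486, 1.917, 0.006]
ft_force: [-0.5, 0.1, -0.0]
width: 0.2
t 7.6 fixture xyz [-78.7 118.4 246.8] tool axes in fix x [0.001 1.    0.002] y [ 1.    -0.001  0.004] F [-0.5 -0.1 -0. ]
2 min blur at 111 130 needle deg,mm (np.float64(164.48033799922706), np.float64(11.502121538407486))
ref (np.float64(180.12379280103588), np.float64(12.596069426645865))
```

View pics/v2.png

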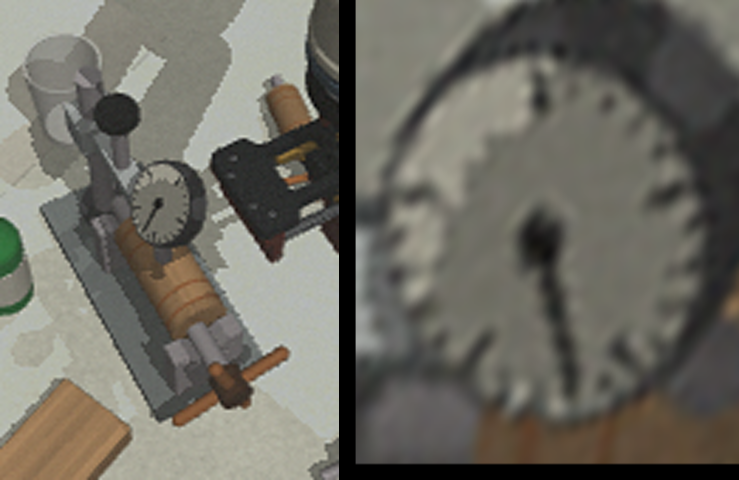

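The finger met the nearly level spoke end and rode over it: the roller went 15° the other way (t up), and the reading fell to 11.5. The gauge and handle agree on this. So the high side is at t≈146 and the low side needs about +124°. I'll push the top spokes toward -x from now on, starting with the one at about 75°.

```bash
python3 -m jog '{"delta_rot":[[0,0,0],[0,0,0],[0,0,0],[0,0,0],[0,0,0]],"translation":[[0,45,0],[0,90,0],[0,130,0],[0,130,45],[0,130,90]],"hand":[-1,-1,-1,-1,-1]}'
python3 -m jog '{"delta_rot":[[0,0,0],[0,0,0],[0,0,0],[0,0,0],[0,0,0]],"translation":[[0,0,30],[0,0,43],[0,0,43],[0,-7,43],[0,-14,43]],"hand":[-1,-1,-1,-1,-1]}'
python3 -c "from h import *;where()"
python3 -m jog '{"delta_rot":[[0,0,0],[0,0,0],[0,0,0],[0,0,0],[0,0,0]],"translation":[[0,-5,0],[0,-10,0],[0,-15,0],[0,-20,0],[0,-23,0]],"hand":[-1,-1,-1,-1,-1]}'
python3 -c "from h import *;where()"
python3 -m jog '{"delta_rot":[[0,0,0],[0,0,0],[0,0,0],[0,0,0],[0,0,0]],"translation":[[0,-5,0],[0,-10,0],[0,-15,0],[0,-20,0],[0,-22,0]],"hand":[-1,-1,-1,-1,-1]}'
python3 -c "from h import *;where()"
python3 -m jog '{"delta_rot":[[0,0,0],[0,0,0],[0,0,0],[0,0,0],[0,0,0]],"translation":[[0,3,-3],[0,6,-45],[0,6,-90],[0,-35,-135],[0,-68,-140]],"hand":[-1,-1,-1,-1,-1]}'
python3 - <<'E'
from h import *
where()
im,w=look('3')
E
```

```text
t: 8.15
ee_pos: [642.7, 26.0, 151.0]
orientation: [2.488, 1.916, 0.003]
ft_force: [-0.2, 0.6, 0.5]
width: 0.7
t: 8.65
ee_pos: [627.9, 30.6, 111.7]
orientation: [2.487, 1.917, 0.004]
ft_force: [-0.3, 1.1, -0.0]
width: 0.0
t 8.65 fixture xyz [ 38.8 118.7 111.7] tool axes in fix x [0.001 1.    0.001] y [ 1.    -0.001  0.003] F [-0.6  0.9 -0. ]
t: 9.15
ee_pos: [604.5, 36.6, 110.3]
orientation: [2.487, 1.919, 0.0]
ft_force: [0.5, -0.2, 0.5]
width: 0.2
t 9.15 fixture xyz [ 14.7 118.5 110.3] tool axes in fix x [0. 1. 0.] y [ 1. -0.  0.] F [ 0.5 -0.1  0.5]
t: 9.65
ee_pos: [582.8, 42.1, 109.9]
orientation: [-2.487, -1.918, 0.001]
ft_force: [1.7, 0.3, 0.7]
width: 0.6
t 9.65 fixture xyz [ -7.7 118.3 109.9] tool axes in fix x [ 0.  1. -0.] y [ 1.    -0.    -0.001] F [1.6 0.7 0.7]
t: 10.15
ee_pos: [520.0, 59.4, 254.0]
orientation: [2.486, 1.915, 0.009]
ft_force: [-0.3, 0.6, 1.1]
width: 0.3
t 10.15 fixture xyz [-72.8 119.1 254. ] tool axes in fix x [0.001 1.    0.002] y [ 1.    -0.001  0.006] F [-0.4  0.5  1.1]
3 min blur at 110 131 needle deg,mm (np.float64(104.54430375603418), np.float64(7.310790472449942))
```

Reading 7.3 (A≈105), so a 49° turn. The spokes are now at 124 and 34, with about 75° to go. I'll push the 124 spoke on to about 140, then the next one.

```bash
python3 -m jog '{"delta_rot":[[0,0,0],[0,0,0],[0,0,0],[0,0,0],[0,0,0]],"translation":[[0,42,0],[0,81,0],[0,81,45],[0,81,90],[0,81,130]],"hand":[-1,-1,-1,-1,-1]}'
python3 -m jog '{"delta_rot":[[0,0,0],[0,0,0],[0,0,0],[0,0,0],[0,0,0]],"translation":[[0,0,15],[0,0,15],[0,-5,15],[0,-10,15],[0,-14,15]],"hand":[-1,-1,-1,-1,-1]}'
python3 -c "from h import *;where()"
python3 -m jog '{"delta_rot":[[0,0,0],[0,0,0],[0,0,0],[0,0,0],[0,0,0]],"translation":[[0,-5,0],[0,-9,0],[0,-13,0],[0,-16,0],[0,-17,0]],"hand":[-1,-1,-1,-1,-1]}'
python3 -c "from h import *;where()"
python3 -m jog '{"delta_rot":[[0,0,0],[0,0,0],[0,0,0],[0,0,0],[0,0,0]],"translation":[[0,3,-3],[0,6,-45],[0,6,-90],[0,6,-135],[0,-45,-145]],"hand":[-1,-1,-1,-1,-1]}'
python3 - <<'E'
from h import *
where()
im,w=look('4')
E
```

```text
t: 10.7
ee_pos: [596.0, 38.4, 118.1]
orientation: [-2.488, -1.918, 0.001]
ft_force: [0.1, -0.5, -0.1]
width: 0.8
t: 11.2
ee_pos: [583.3, 42.5, 107.0]
orientation: [2.486, 1.918, 0.004]
ft_force: [0.7, -0.5, -0.1]
width: 0.6
t 11.2 fixture xyz [ -7.3 118.8 107. ] tool axes in fix x [0.    1.    0.001] y [ 1.    -0.     0.003] F [ 0.8 -0.3 -0.1]
t: 11.7
ee_pos: [565.7, 46.7, 105.0]
orientation: [-2.488, -1.919, 0.0]
ft_force: [0.7, 0.9, 1.2]
width: 0.4
t 11.7 fixture xyz [-25.3 118.4 105. ] tool axes in fix x [ 0.  1. -0.] y [ 1. -0. -0.] F [0.5 1.  1.2]
t: 12.2
ee_pos: [531.5, 57.2, 255.6]
orientation: [2.484, 1.912, 0.017]
ft_force: [0.9, 0.1, 0.3]
width: 0.4
t 12.2 fixture xyz [-61.1 119.9 255.6] tool axes in fix x [0.002 1.    0.004] y [ 1.    -0.002  0.012] F [0.8 0.3 0.3]
4 min blur at 111 130 needle deg,mm (np.float64(86.66356888002692), np.float64(6.060389432169714))
```

```bash
python3 -m jog '{"delta_rot":[[0,0,0],[0,0,0],[0,0,0],[0,0,0],[0,0,0]],"translation":[[0,45,0],[0,90,0],[0,125,0],[0,125,45],[0,125,90]],"hand":[-1,-1,-1,-1,-1]}'
python3 -m jog '{"delta_rot":[[0,0,0],[0,0,0],[0,0,0],[0,0,0],[0,0,0]],"translation":[[0,0,40],[0,0,66],[0,0,66],[0,-5,66],[0,-10,66]],"hand":[-1,-1,-1,-1,-1]}'
python3 -c "from h import *;where()"
python3 -m jog '{"delta_rot":[[0,0,0],[0,0,0],[0,0,0],[0,0,0],[0,0,0]],"translation":[[0,-5,0],[0,-10,0],[0,-15,0],[0,-20,0],[0,-24,0]],"hand":[-1,-1,-1,-1,-1]}'
python3 -c "from h import *;where()"
```

```text
t: 12.75
ee_pos: [647.1, 25.2, 159.2]
orientation: [2.487, 1.917, 0.004]
ft_force: [-0.2, 1.1, -0.5]
width: 0.7
t: 13.25
ee_pos: [636.6, 28.4, 95.4]
orientation: [2.487, 1.917, 0.003]
ft_force: [0.5, 0.2, 0.6]
width: 0.4
t 13.25 fixture xyz [ 47.8 118.7  95.4] tool axes in fix x [0.001 1.    0.001] y [ 1.    -0.001  0.002] F [0.5 0.3 0.6]
t: 13.75
ee_pos: [612.0, 34.5, 93.9]
orientation: [-2.488, -1.918, -0.0]
ft_force: [1.4, -0.9, 0.3]
width: 0.4
t 13.75 fixture xyz [ 22.4 118.4  93.9] tool axes in fix x [0. 1. 0.] y [ 1. -0. -0.] F [ 1.6 -0.5  0.3]
```

```bash
python3 -m jog '{"delta_rot":[[0,0,0],[0,0,0],[0,0,0],[0,0,0],[0,0,0]],"translation":[[0,-4,0],[0,-8,0],[0,-11,0],[0,-13,0],[0,-13,0]],"hand":[-1,-1,-1,-1,-1]}'
python3 -c "from h import *;where()"
python3 -m jog '{"delta_rot":[[0,0,0],[0,0,0],[0,0,0],[0,0,0],[0,0,0]],"translation":[[0,3,-3],[0,6,-45],[0,6,-90],[0,6,-135],[0,-45,-160]],"hand":[-1,-1,-1,-1,-1]}'
python3 - <<'E'
from h import *
where()
im,w=look('5')
cv2.imwrite('pics/v5.png',np.hstack([cv2.resize(im[120:290,200:320],(339,480),interpolation=2),cv2.resize(w,(400,480))]))
E
```

```text
t: 14.25
ee_pos: [600.5, 37.7, 94.2]
orientation: [2.487, 1.918, 0.002]
ft_force: [2.5, -1.6, 4.6]
width: 0.6
t 14.25 fixture xyz [ 10.5 118.5  94.2] tool axes in fix x [0. 1. 0.] y [ 1.    -0.     0.001] F [ 2.8 -0.9  4.6]
t: 14.75
ee_pos: [566.4, 47.2, 254.4]
orientation: [2.486, 1.914, 0.008]
ft_force: [-0.1, 0.7, 0.1]
width: 0.4
t 14.75 fixture xyz [-24.8 119.1 254.4] tool axes in fix x [0.002 1.    0.002] y [ 1.    -0.002  0.006] F [-0.3  0.6  0.1]
5 min blur at 123 150 needle deg,mm (np.float64(158.0484834363273), np.float64(11.052341499043866))
```

View pics/v5.png

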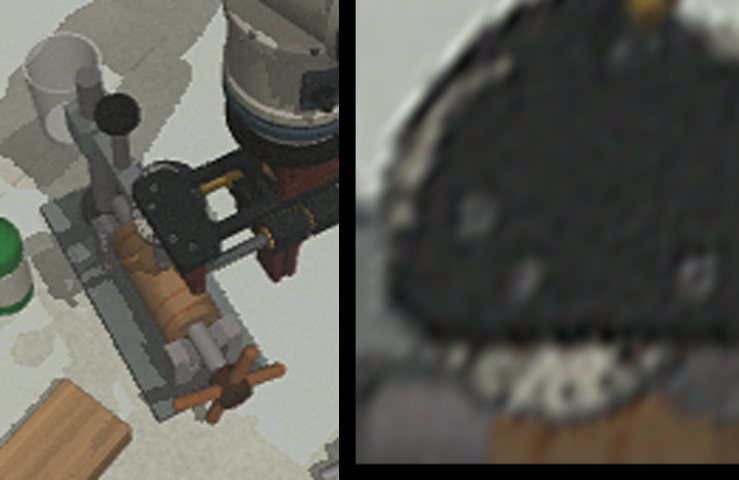

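The gripper hides the dial here, so I'll move back to x≈-75.

```bash
python3 -m jog '{"delta_rot":[[0,0,0],[0,0,0]],"translation":[[0,-40,0],[0,-55,0]],"hand":[-1,-1]}'
python3 - <<'E'
from h import *
where()
im,w=look('6')
E
```

```text
t: 15.0
ee_pos: [505.2, 61.9, 249.8]
orientation: [-2.485, -1.917, 0.006]
ft_force: [-1.3, 0.6, 0.7]
width: 0.5
t 15.0 fixture xyz [-87.8 117.8 249.8] tool axes in fix x [ 0.     1.    -0.001] y [ 1.    -0.    -0.004] F [-1.5  0.3  0.7]
6 min blur at 110 130 needle deg,mm (np.float64(62.15231185256995), np.float64(4.346315514165731))
```

Reading 4.35, near the 4.0 minimum; the handle geometry suggests it is nearly there. I'll push about 12° more in the same direction to bracket the minimum.

```bash
python3 -m jog '{"delta_rot":[[0,0,0],[0,0,0],[0,0,0],[0,0,0],[0,0,0]],"translation":[[0,45,0],[0,90,0],[0,113,20],[0,113,65],[0,113,110]],"hand":[-1,-1,-1,-1,-1]}'
python3 -m jog '{"delta_rot":[[0,0,0],[0,0,0],[0,0,0],[0,0,0],[0,0,0]],"translation":[[0,0,30],[0,0,42],[0,0,42],[0,-7,42],[0,-14,42]],"hand":[-1,-1,-1,-1,-1]}'
python3 -c "from h import *;where()"
python3 -m jog '{"delta_rot":[[0,0,0],[0,0,0],[0,0,0]],"translation":[[0,-4,0],[0,-7,0],[0,-7,0]],"hand":[-1,-1,-1]}'
python3 -c "from h import *;where()"
python3 -m jog '{"delta_rot":[[0,0,0],[0,0,0],[0,0,0],[0,0,0],[0,0,0]],"translation":[[0,3,-3],[0,6,-45],[0,6,-90],[0,-35,-135],[0,-85,-155]],"hand":[-1,-1,-1,-1,-1]}'
python3 - <<'E'
from h import *
where()
im,w=look('7')
E
```

```text
t: 15.55
ee_pos: [620.1, 32.2, 138.8]
orientation: [2.488, 1.917, 0.001]
ft_force: [0.9, 0.3, -1.5]
width: 0.6
t: 16.05
ee_pos: [605.7, 36.5, 100.4]
orientation: [2.487, 1.917, 0.004]
ft_force: [0.7, 0.1, 0.3]
width: 0.4
t 16.05 fixture xyz [ 15.9 118.8 100.4] tool axes in fix x [0.    1.    0.001] y [ 1.    -0.     0.003] F [0.6 0.2 0.3]
t: 16.35
ee_pos: [598.4, 38.3, 99.7]
orientation: [2.487, 1.918, 0.002]
ft_force: [0.7, -0.1, 0.4]
width: 0.4
t 16.35 fixture xyz [  8.3 118.6  99.7] tool axes in fix x [0.    1.    0.001] y [ 1.    -0.     0.002] F [0.7 0.1 0.4]
t: 16.85
ee_pos: [529.9, 56.6, 250.9]
orientation: [2.487, 1.915, 0.007]
ft_force: [0.3, 0.4, 0.3]
width: -0.2
t 16.85 fixture xyz [-62.5 118.9 250.9] tool axes in fix x [0.002 1.    0.002] y [ 1.    -0.002  0.005] F [0.2 0.5 0.3]
7 min blur at 111 130 needle deg,mm (np.float64(61.68912453277877), np.float64(4.313924792502012))
```

```bash
python3 -m jog '{"delta_rot":[[0,0,0],[0,0,0],[0,0,0],[0,0,0],[0,0,0]],"translation":[[0,45,0],[0,85,20],[0,85,65],[0,85,110],[0,85,140]],"hand":[-1,-1,-1,-1,-1]}'
python3 -m jog '{"delta_rot":[[0,0,0],[0,0,0],[0,0,0],[0,0,0],[0,0,0]],"translation":[[0,0,11],[0,-5,11],[0,-10,11],[0,-15,11],[0,-20,11]],"hand":[-1,-1,-1,-1,-1]}'
python3 -m jog '{"delta_rot":[[0,0,0],[0,0,0],[0,0,0]],"translation":[[0,-3,0],[0,-4,0],[0,-4,0]],"hand":[-1,-1,-1]}'
python3 -c "from h import *;where()"
python3 -m jog '{"delta_rot":[[0,0,0],[0,0,0],[0,0,0],[0,0,0],[0,0,0]],"translation":[[0,3,-3],[0,6,-45],[0,6,-90],[0,-35,-135],[0,-75,-155]],"hand":[-1,-1,-1,-1,-1]}'
python3 - <<'E'
from h import *
where()
im,w=look('8')
E
```

```text
t: 17.4
ee_pos: [609.0, 34.7, 104.7]
orientation: [-2.487, -1.917, 0.004]
ft_force: [-0.5, -0.0, -0.2]
width: 0.6
t: 17.9
ee_pos: [592.0, 40.1, 98.6]
orientation: [2.485, 1.917, 0.005]
ft_force: [2.5, -1.0, -0.6]
width: 0.3
t: 18.2
ee_pos: [587.3, 41.2, 97.3]
orientation: [2.487, 1.918, 0.002]
ft_force: [2.2, -0.5, 2.3]
width: 0.2
t 18.2 fixture xyz [ -3.1 118.6  97.3] tool axes in fix x [0. 1. 0.] y [ 1.    -0.     0.001] F [2.2 0.  2.3]
t: 18.7
ee_pos: [519.2, 59.1, 251.3]
orientation: [2.488, 1.917, 0.003]
ft_force: [-0.0, 0.3, 0.4]
width: 0.3
t 18.7 fixture xyz [-73.5 118.7 251.3] tool axes in fix x [0.001 1.    0.001] y [ 1.    -0.001  0.002] F [-0.1  0.3  0.4]
8 min blur at 111 130 needle deg,mm (np.float64(67.2685483867989), np.float64(4.7040942927831395))
```

Now 4.7, rising again: the minimum has been passed (the roller rested near A≈178, and the fitted needle has about 0.3 mm bias there). I'll carry on the same way toward the high side, about 158° more.

```bash
python3 -m jog '{"delta_rot":[[0,0,0],[0,0,0],[0,0,0],[0,0,0],[0,0,0]],"translation":[[0,45,0],[0,79,20],[0,79,65],[0,79,110],[0,79,130]],"hand":[-1,-1,-1,-1,-1]}'
python3 -m jog '{"delta_rot":[[0,0,0],[0,0,0],[0,0,0],[0,0,0],[0,0,0]],"translation":[[0,0,14],[0,-6,14],[0,-12,14],[0,-18,14],[0,-24,14]],"hand":[-1,-1,-1,-1,-1]}'
python3 -m jog '{"delta_rot":[[0,0,0],[0,0,0],[0,0,0]],"translation":[[0,-4,0],[0,-7,0],[0,-7,0]],"hand":[-1,-1,-1]}'
python3 -c "from h import *;where()"
python3 -m jog '{"delta_rot":[[0,0,0],[0,0,0],[0,0,0],[0,0,0],[0,0,0]],"translation":[[0,3,-3],[0,6,-45],[0,6,-75],[0,50,-75],[0,85,-75]],"hand":[-1,-1,-1,-1,-1]}'
python3 -c "from h import *;where()"
```

```text
t: 19.25
ee_pos: [591.9, 38.7, 114.6]
orientation: [-2.485, -1.915, 0.01]
ft_force: [-0.3, 0.4, 0.1]
width: 0.8
t: 19.75
ee_pos: [572.6, 45.3, 106.7]
orientation: [2.486, 1.917, 0.005]
ft_force: [2.6, 0.3, 0.8]
width: 0.2
t: 20.05
ee_pos: [564.7, 47.1, 105.5]
orientation: [2.488, 1.919, 0.0]
ft_force: [-0.4, -0.5, 2.8]
width: 0.6
t 20.05 fixture xyz [-26.5 118.5 105.5] tool axes in fix x [0. 1. 0.] y [ 1. -0.  0.] F [-0.2 -0.5  2.8]
t: 20.55
ee_pos: [649.1, 25.0, 182.1]
orientation: [2.486, 1.918, 0.003]
ft_force: [1.1, 1.1, -0.8]
width: 0.3
t 20.55 fixture xyz [ 60.8 118.6 182.1] tool axes in fix x [-0.     1.     0.001] y [1.    0.    0.003] F [ 0.8  1.3 -0.8]
```

```bash
python3 -m jog '{"delta_rot":[[0,0,0],[0,0,0],[0,0,0],[0,0,0],[0,0,0]],"translation":[[0,0,40],[0,0,78],[0,0,78],[0,-6,78],[0,-12,78]],"hand":[-1,-1,-1,-1,-1]}'
python3 -m jog '{"delta_rot":[[0,0,0],[0,0,0],[0,0,0],[0,0,0],[0,0,0]],"translation":[[0,-6,0],[0,-12,0],[0,-18,0],[0,-24,0],[0,-30,0]],"hand":[-1,-1,-1,-1,-1]}'
python3 -c "from h import *;where()"
python3 -m jog '{"delta_rot":[[0,0,0],[0,0,0],[0,0,0],[0,0,0],[0,0,0]],"translation":[[0,-6,0],[0,-12,0],[0,-18,0],[0,-24,0],[0,-30,0]],"hand":[-1,-1,-1,-1,-1]}'
python3 -m jog '{"delta_rot":[[0,0,0],[0,0,0],[0,0,0]],"translation":[[0,-4,0],[0,-7,0],[0,-7,0]],"hand":[-1,-1,-1]}'
python3 -c "from h import *;where()"
python3 -m jog '{"delta_rot":[[0,0,0],[0,0,0],[0,0,0],[0,0,0],[0,0,0]],"translation":[[0,3,-3],[0,6,-45],[0,6,-90],[0,-30,-135],[0,-60,-145]],"hand":[-1,-1,-1,-1,-1]}'
python3 - <<'E'
from h import *
where()
im,w=look('9')
cv2.imwrite('pics/v9.png',np.hstack([cv2.resize(im[120:290,200:320],(339,480),interpolation=2),cv2.resize(w,(400,480))]))
E
```

```text
t: 21.05
ee_pos: [636.2, 28.4, 103.9]
orientation: [2.487, 1.918, 0.003]
ft_force: [-0.2, 0.2, 0.4]
width: 0.6
t: 21.55
ee_pos: [606.1, 36.1, 102.3]
orientation: [2.487, 1.918, 0.001]
ft_force: [3.1, -0.8, 2.9]
width: 0.6
t 21.55 fixture xyz [ 16.4 118.4 102.3] tool axes in fix x [0. 1. 0.] y [ 1. -0.  0.] F [3.2 0.  2.9]
t: 22.05
ee_pos: [576.9, 43.6, 101.8]
orientation: [-2.488, -1.918, 0.0]
ft_force: [3.0, -1.0, 1.0]
width: 0.2
t: 22.35
ee_pos: [569.7, 45.5, 101.8]
orientation: [-2.487, -1.918, 0.002]
ft_force: [0.2, -0.5, 0.2]
width: 0.4
t 22.35 fixture xyz [-21.2 118.3 101.8] tool axes in fix x [ 0.  1. -0.] y [ 1.    -0.    -0.002] F [ 0.3 -0.5  0.2]
t: 22.85
ee_pos: [513.9, 60.7, 250.4]
orientation: [2.487, 1.916, 0.006]
ft_force: [0.1, 0.3, -0.2]
width: 0.4
t 22.85 fixture xyz [-79.1 118.9 250.4] tool axes in fix x [0.001 1.    0.002] y [ 1.    -0.001  0.004] F [-0.   0.3 -0.2]
9 min blur at 110 130 needle deg,mm (np.float64(164.59078593987337), np.float64(11.509845170620515))
```

View pics/v9.png

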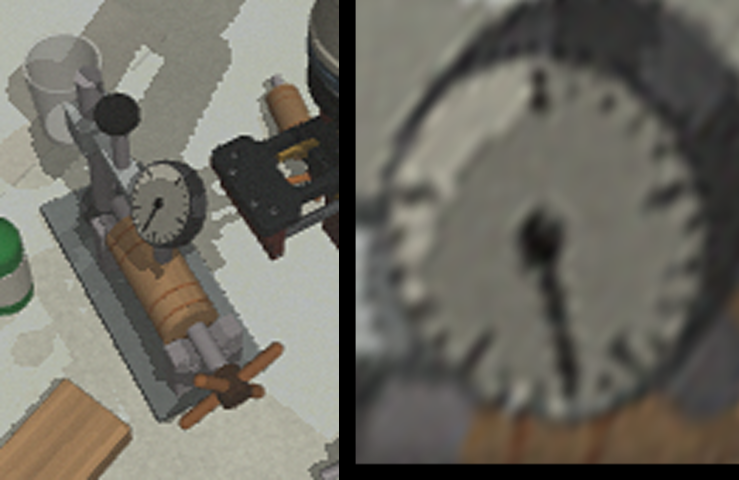

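Reading 11.5 (A≈-56), handle at about 56°. The earlier push that ended at x=10.5, z=94 gave almost exactly the low side. The same end point a half turn on (A≈0) should give the high side.

```bash
python3 -m jog '{"delta_rot":[[0,0,0],[0,0,0],[0,0,0],[0,0,0],[0,0,0]],"translation":[[0,45,0],[0,90,0],[0,135,0],[0,140,40],[0,140,80]],"hand":[-1,-1,-1,-1,-1]}'
python3 -m jog '{"delta_rot":[[0,0,0],[0,0,0],[0,0,0],[0,0,0],[0,0,0]],"translation":[[0,0,40],[0,0,74],[0,0,74],[0,-6,74],[0,-12,74]],"hand":[-1,-1,-1,-1,-1]}'
python3 -m jog '{"delta_rot":[[0,0,0],[0,0,0],[0,0,0],[0,0,0],[0,0,0]],"translation":[[0,-5,0],[0,-10,0],[0,-15,0],[0,-20,0],[0,-25,0]],"hand":[-1,-1,-1,-1,-1]}'
python3 -c "from h import *;where()"
```

```text
t: 23.4
ee_pos: [650.0, 24.4, 166.3]
orientation: [2.488, 1.917, 0.002]
ft_force: [0.0, -0.4, -0.1]
width: 0.1
t: 23.9
ee_pos: [637.3, 28.2, 94.9]
orientation: [2.487, 1.917, 0.003]
ft_force: [-0.2, -0.5, -0.5]
width: 0.5
t: 24.4
ee_pos: [612.4, 34.6, 94.2]
orientation: [2.487, 1.918, 0.002]
ft_force: [2.0, -0.9, 3.0]
width: 0.5
t 24.4 fixture xyz [ 22.8 118.6  94.2] tool axes in fix x [0.    1.    0.001] y [ 1.    -0.     0.002] F [ 2.1 -0.4  3. ]
```

```bash
python3 -m jog '{"delta_rot":[[0,0,0],[0,0,0],[0,0,0],[0,0,0],[0,0,0]],"translation":[[0,-4,0],[0,-8,0],[0,-11,0],[0,-12.5,0],[0,-12.5,0]],"hand":[-1,-1,-1,-1,-1]}'
python3 -c "from h import *;where()"
python3 -m jog '{"delta_rot":[[0,0,0],[0,0,0],[0,0,0],[0,0,0],[0,0,0]],"translation":[[0,3,-3],[0,6,-45],[0,6,-90],[0,-40,-135],[0,-85,-155]],"hand":[-1,-1,-1,-1,-1]}'
python3 - <<'E'
from h import *
where()
im,w=look('10')
cv2.imwrite('pics/v10.png',np.hstack([cv2.resize(im[120:290,200:320],(339,480),interpolation=2),cv2.resize(w,(400,480))]))
E
```

```text
t: 24.9
ee_pos: [601.3, 37.5, 93.9]
orientation: [2.486, 1.918, 0.003]
ft_force: [4.2, -1.3, 6.1]
width: 0.4
t 24.9 fixture xyz [ 11.4 118.6  93.9] tool axes in fix x [0. 1. 0.] y [ 1.    -0.     0.003] F [ 4.4 -0.2  6.1]
t: 25.4
ee_pos: [528.5, 56.3, 243.3]
orientation: [-2.489, -1.917, -0.0]
ft_force: [0.3, 0.2, 0.2]
width: 0.6
t 25.4 fixture xyz [-63.8 118.3 243.3] tool axes in fix x [0.001 1.    0.   ] y [ 1.    -0.001 -0.   ] F [0.3 0.2 0.2]
10 min blur at 110 130 needle deg,mm (np.float64(197.57070774715507), np.float64(13.816133408891963))
```

View pics/v10.png

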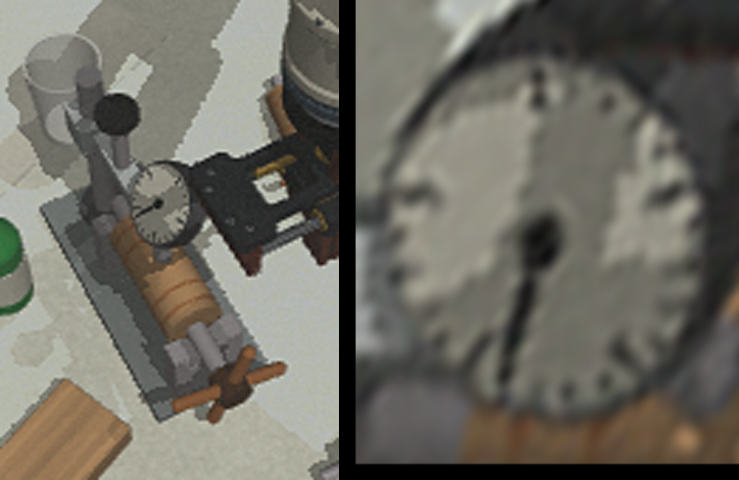

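The needle sits on the 14 mark (one short mark before the long 15 mark) and the fit gives 13.8. The roller is seated and the dial is still at its lowered place. Last step: retract and check the bystanders.

```bash
python3 -m jog '{"delta_rot":[[0,0,0],[0,0,0],[0,0,0],[0,0,0],[0,0,0]],"translation":[[0,-40,-30],[0,-80,-60],[0,-110,-60],[0,-110,-60],[0,-110,-60]],"hand":[-1,-1,-1,-1,-1]}'
python3 - <<'E'
from h import *
where()
im,w=look('11');i0=cv2.imread('pics/scene0.png')
for n,(x,y,ww,h) in dict(bottle=(184,187,30,46),block=(190,250,60,60),cup=(205,130,30,45)).items():
    a=cv2.cvtColor(i0[y:y+h,x:x+ww],6).astype('float32');b=cv2.cvtColor(im[y:y+h,x:x+ww],6).astype('float32')
    print(n,np.round(cv2.phaseCorrelate(a,b,cv2.createHanningWindow((ww,h),cv2.CV_32F)),2),abs(a-b).mean().round(1))
from workcell import ctrl
ctrl.close_job()
E
```

```text
t: 25.95
ee_pos: [421.6, 84.3, 301.5]
orientation: [-2.486, -1.919, 0.002]
ft_force: [1.0, -0.6, 0.0]
width: 0.4
t 25.95 fixture xyz [-174.3  118.2  301.5] tool axes in fix x [-0.     1.    -0.001] y [ 1.     0.    -0.001] F [ 1.1 -0.3  0. ]
11 min blur at 110 130 needle deg,mm (np.float64(197.58742888289225), np.float64(13.817302719083374))Traceback (most recent call last):
  File "<stdin>", line 6, in <module>
    return _wrapfunc(a, 'round', decimals=decimals, out=out)
    return _wrapit(obj, method, *args, **kwds)
    conv = _array_converter(obj)
ValueError: setting an array element with a sequence. The requested array has an inhomogeneous shape after 1 dimensions. The detected shape was (2,) + inhomogeneous part.
```

```bash
python3 - <<'E'
from h import *
im=cv2.imread('pics/f11.png');i0=cv2.imread('pics/scene0.png')
for n,(x,y,ww,h) in dict(bottle=(184,187,30,46),block=(190,250,60,60),cup=(205,130,30,45)).items():
    a=cv2.cvtColor(i0[y:y+h,x:x+ww],6).astype('float32');b=cv2.cvtColor(im[y:y+h,x:x+ww],6).astype('float32')
    print(n,cv2.phaseCorrelate(a,b,cv2.createHanningWindow((ww,h),cv2.CV_32F)),abs(a-b).mean())
from workcell import ctrl
print(ctrl.close_job())
E
```

```text
bottle ((-0.051174763181750293, 0.0626264367079088), 0.9988742974069383) 5.574638
block ((-0.08536240831839237, -0.007436857604833591), 1.0088963347011142) 2.2102077
cup ((0.2547831426086056, 0.6131531970343005), 0.6881821565274839) 4.701706
the job is handed in; nothing more can be done
None
```

The roller is seated in the V-blocks with its highest reading on the gauge, and the job was handed in at about 26 s.

- **Gauge:** I pressed the carriage down until it held at 230 mm while the force rose to 28 N, so it is on its bottom stop. The dial stayed at its lowered position in every later picture.
- **Low side first:** I turned the roller by its spokes to its lowest reading. My needle fit gave 4.3 mm, but it seems to read about 0.3 mm high there. A further push made the reading rise to 4.7 mm, so the minimum was passed.
- **High side last:** I kept turning the same way. The needle ended on the 14 mm mark and the fit gave 13.8 mm, unchanged once the robot had backed off. I did not push past the maximum to confirm it.
- **Slip on the first push:** the finger met a spoke end, rode over it and turned the roller about 15° the wrong way. At the end of that move the tool force was about 45 N, through the fingertips. The roller stayed seated, and all later pushes showed 8 N or less where I read the force.
- **Bystanders:** the bottle and block had not moved (under 0.1 pixel). The cup check gave 0.6 pixel with a weak match. The lowered carriage overlaps that crop, the cup looks unmoved in the pictures, and the arm never went near it on purpose.

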